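Work a sagging barrel bolt over its bent keeper and hold the cage gate ajar

ROBOT

A 6-joint arm with a two-finger parallel gripper is mounted at the origin on a cart in front of the work surface, level with it; the furniture and walls round the work are solid. World frame = base frame: x ahead of the robot, y to its left, z up, the work surface at z = 0. Lengths are in m, angles in rad, forces in N, time in s.
With the tool pointing down it reaches from about 0.375 to 0.9 m from the base axis. Payload 3.1 kg.
Tool frame: the origin (TCP) lies at the very end of the fingers, on their centre line; the grasp point (between the pads) lies 19 mm behind it; z points along the fingers, y is the direction in which the jaws open and shut (so a half turn about z gives the same grasp; the last joint's range is limited). The gripper opens to 85 mm and grips with 20 to 120 N. Pads are 22 mm wide; open, the fingers measure 114 mm over their backs; the gripper's body (76 mm by 85 mm) begins 54 mm behind the grasp point. The pads swing forward as they close: fully open they stand 13 mm farther back than shut.
Start: joints at [-1.462, 0.527, 1.433, -0, 1.181, -0.178], TCP at [0.177, -0.599, 0.231] pointing down, gripper open.
Joint ranges: [-3.08, 3.08], [-0.75, 2.2], [0.22, 2.44], [-1.43, 4.57], [0, 2.65], [-2.85, 2.85]. Speed limits (rad/s): [2.79, 2.79, 3.14, 3.14, 3.14, 3.14].

INTERFACE

Orientations are given as a unit quaternion [x, y, z, w].
In Python, from station import manip gives the robot as it stands.
- The arm moves only by the tool send_rows, never from a script. Its argument "motion" is a list of rows, each an object with "gripper": the finger opening in mm, from 0 to 85.4; "travel": the shift along the tool's x, y, z in mm, a list of three; "rotation": the turn, a rotation vector about the tool's x, y, z in degrees, a list of three. In form: [{"gripper": gripper, "travel": [x, y, z], "rotation": [ax, ay, az]}, ...]. A call has 1 to 12 rows; each row shifts and turns the commanded pose from where the row before left it, along the tool's axes as they then stand; what a row does not reach is not made up. A row lasts 1/12 s, in which the tool goes at most 41.7 mm and 7.16 degrees, less where a joint would pass 70% of its speed; a pose out of reach is approached as far as the arm can. A call is refused whole if a number of a shift passes 41.7 or a number of a turn 7.16, either way. A call with a gripper value outside its range is refused whole. The fingers move at their own pace and stop on an object; "newtons" is the grip in N (left out, the last holds). Time passes only in rows, so rows that do not move let the fingers close. It gives the time, the measured TCP pose, the force and the opening at its end, in the units of the state.
- manip.sense(): the state, without advancing time (a new reading comes with each control period).
- manip.snapshot(name): name is "side" or "top"; returns the picture (400x640x3 uint8, red, green, blue); there is no depth.
- manip.calibration(name): a dict with "fx", "fy", "cx", "cy" (pixels), "cam_to_world" (4x4, takes a point from camera to world coordinates). Camera axes: x right, y down, z forward; pixel columns grow to the right and rows downward; lengths in m; the calibration is good to about 2 mm. A picture is of the moment at which its call begins. calibration takes no time and is no camera call.
- manip.sign_off(): hands the job in, once; it reports no verdict.
The state is a dict: "t": time; "q": joint angles; "qd": joint speeds; "tau": joint torques, N m; "tcp_pos": TCP position; "tool_rot": TCP orientation; "force": force on the tool from outside, world axes, zero at the start; "ft_torque": the same for the moment, N m; "finger_gap": opening from 0.0 (shut) to 1.0 (fully open).
Only numpy, scipy, OpenCV 4.12 (cv2) and the standard library are available. Lean on these libraries where they do the work, as an engineer would, in place of code of your own. Each camera call takes 0.05 s, during which the arm holds its last target. There are 200 camera calls.

TASK

I need to reach the injectors in the small wire-mesh cage. Its barrel bolt sags and a notch in it has dropped over the bent-up lip of the keeper, so lift the bolt by its upright handle while you draw it back towards the hinge side (do not force it), then pull the sprung gate about a hand's breadth ajar (some 8 cm at its free edge, no wider, parts are lying in front) and keep holding it there: finish with the gripper still holding the gate open. Leave the loose parts on the bench where they lie.

Things in the scene. Friction and masses are not known exactly. Their poses are not given: they have to be found in the camera images.
- cage: Grey steel-framed wire-mesh cage, 150 deep (x) x 300 wide (y) x 190 mm high, fixed; two injectors lie inside. Origin under its centre on the table; its x axis points from the gate to the back of the cage (the gate faces -x, the robot), y along the gate towards the hinge side (left, seen from the robot), z up. The gate fills the front; the cage's front rail above the gate is 190 mm high and nothing on the cage but the bolt handle stands higher.
- gate (a joint): Swing of the gate (rad): 0 shut, grows as the free edge comes out towards the robot (clockwise seen from above). The leaf is 250 mm wide and 158 mm high. A spring closes it: the torque is about 0.5 N m when shut and 0.75 N m at 0.33 rad; let go, it falls shut. At 0.33 rad the free edge stands 82 mm out.
- gate_hinge (a point): Point on the gate's vertical hinge axis, 150 mm up, at the left end of the gate. The point's frame turns with the gate; with the gate shut its axes are those of the cage.
- gate_edge (a point): Point on the gate's free (right) edge, on its front face, 150 mm up. 252 mm from the hinge axis.
- bolt (a joint): How far the bolt is drawn back along the gate, towards the hinge (m): 0 fully shot, 0.048 fully back. At the start 0 to 0.004. The nose is clear of the keeper from 0.026 on. Sliding friction about 1.5 N; it stays where it is left.
- bolt_lift (a joint): How far the bolt is lifted in its tall, worn staples (m): 0 sagging at the bottom, 0.010 against their top. It weighs about 0.2 to 0.4 kg and drops when let go. Below 0.005 the lip stands in the notch and stops the bolt after 1.5 to 5.5 mm of pull; with more than that it passes over the lip freely.
- bolt_grip (a point): Centre of the grip of the bolt's upright steel handle, moves with the bolt: a vertical round bar of 14 mm diameter, from 29 mm below this point to 23 mm above it, about 216 mm above the table at the start and free all round and above. It stands 16 mm in front of the gate's front face, at the start 218 to 214 mm from the hinge axis measured along the gate. The bolt itself is a 16 mm round rod 66 mm below this point.
- keeper_lip (a point): Middle of the top edge of the keeper's bent-up lip, on the post right of the gate. The keeper is a steel hoop 40 mm high and 11 mm wide round the bolt's nose; the lip, 4 mm thick, rises 5 mm into the notch in the underside of the bolt. The hoop keeps the gate shut until the nose is out of it.
- piston: Loose bystander: dark piston, 66 dia. x 58 mm, in front of the gate: touched only if the gate is opened past about 0.55 rad. Origin under its centre.
- injector: Loose bystander: fuel injector lying in front of the cage at the right, 62 x 123 x 23 mm. Origin under its centre.
- gear: Loose bystander: spur gear, 48 dia. x 20 mm, in front of the cage at the left. Origin under its centre.
- grease_tin: Loose bystander: round tin, 68 dia. x 60 mm, left of the cage. Origin under its centre.
- screwdriver: Loose bystander: flat screwdriver, 211 mm long, front right. Origin under its centre.
- spring: Loose bystander: valve spring standing upright, 32 dia. x 45 mm, front left. Origin under its centre.

How it is judged:
On the way, in this order (a step that is already met when the one before it is completed fails the run):
1. the bolt is lifted off the lip and drawn back clear of the keeper, the gate still shut (value of joint bolt above 0.027 m and value of joint gate below 0.1 rad), for 0.05 s.
2. the gate stands ajar, held by the fingers (value of joint gate between 0.22 and 0.5 rad and contact force between the fingers and gate above 1 N), for 0.2 s.
At the end, for the whole second after the job is handed in: The bolt is drawn clear of the keeper (more than 27 mm), the gate stands still between 0.22 and 0.50 rad (free edge 55 to 120 mm out), the fingers still hold the gate or its bolt (more than 1 N), and every loose part is within 15 mm of where it lay (all of step 2 and velocity of joint gate between -0.05 and 0.05 rad/s and value of joint bolt above 0.027 m and distance of each of piston, injector, gear, grease_tin, screwdriver, spring from where it was at the start of the episode below 0.015 m); the arm keeps its last pose, push and grip.
It fails at once if the bolt is forced against the keeper (more than 50 N) (contact force between bolt and keeper above 50 N).
It fails at once if the gate is swung wide (more than 0.6 rad) (value of joint gate above 0.6 rad).
It fails at once if a loose part is shifted by more than 15 mm (distance of any of piston, injector, gear, grease_tin, screwdriver, spring from where it was at the start of the episode above 0.015 m).
It also fails if it takes over 38 s, if anything falls off the work surface, if the arm or the gripper's body presses on something with over 40 N, if the wrist force passes 120 N, or if a joint passes its speed limit or range.

## Working session

There is one attempt and no reset: what is moved stays moved. The work goes in short steps, Python scripts to look and compute and a tool call to move; the robot and the scene stay as the last step left them, time stands still between calls to the robot, and variables do not carry over. Pictures are saved under pics/ and viewed, about 8 in all and at most 12, crops included, and the job is handed in when it is done.

Besides the shell and the picture viewer there is one more tool, called by a JSON object that holds its "name" and its "arguments". send_rows: Moves the arm, as the interface text tells. Its arguments: {"type":"object","properties":{"motion":{"type":"array","items":{"type":"object","properties":{"gripper":{"type":"number"},"travel":{"type":"array","items":{"type":"number"}},"rotation":{"type":"array","items":{"type":"number"}}}}},"newtons":{"type":"number"}},"required":["motion"]}

```bash
mkdir -p pics
python3 - <<'E'
from station import manip
import cv2,numpy as np
np.set_printoptions(precision=4,suppress=True)
for n in("side","top"):
    cv2.imwrite(f"pics/{n}0.png",manip.snapshot(n)[:,:,::-1])
    c=manip.calibration(n);print(n,c["fx"],c["fy"],c["cx"],c["cy"]);print(np.array(c["cam_to_world"]))
s=manip.sense();print(s)
E
```

```text
side 400.7962898928135 400.7962898928135 316.8372705808452 194.27410525254652
[[-0.9754 -0.0969  0.1979  0.2915]
 [-0.2196  0.3543 -0.909   0.8684]
 [ 0.018  -0.9301 -0.3668  0.547 ]
 [ 0.      0.      0.      1.    ]]
top 473.60270681508985 473.60270681508985 330.5680515067306 191.99463494998747
[[ 0.0118 -0.9942  0.1066  0.3444]
 [-0.9999 -0.011   0.0086 -0.0967]
 [-0.0074 -0.1067 -0.9943  1.5444]
 [ 0.      0.      0.      1.    ]]
{'t': 0.1, 'q': array([-1.4625,  0.5284,  1.4338, -0.    ,  1.1814, -0.1785]), 'qd': array([ 0.0009, -0.0014, -0.0054,  0.0007, -0.0007,  0.0003]), 'tau': array([  0.0001, -44.3305, -17.8587,  -0.0003,   0.0039,  -0.    ]), 'tcp_pos': array([ 0.1767, -0.5988,  0.2304]), 'tool_rot': array([ 0.9897,  0.1429,  0.    , -0.001 ]), 'force': array([-0.8791,  0.9978, -0.0051]), 'ft_torque': array([0.0477, 0.0206, 0.0184]), 'finger_gap': 0.9991406768547474}
```

View pics/side0.png

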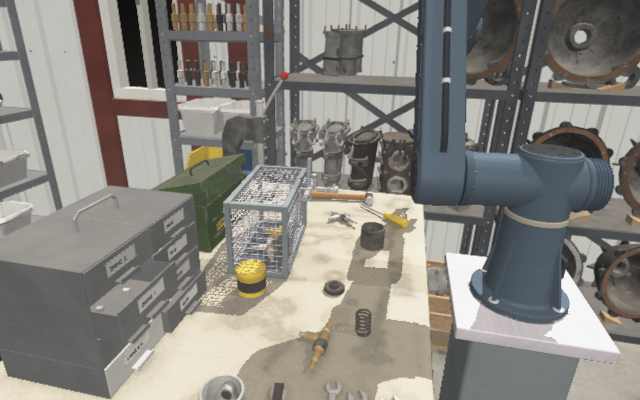

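View pics/top0.png

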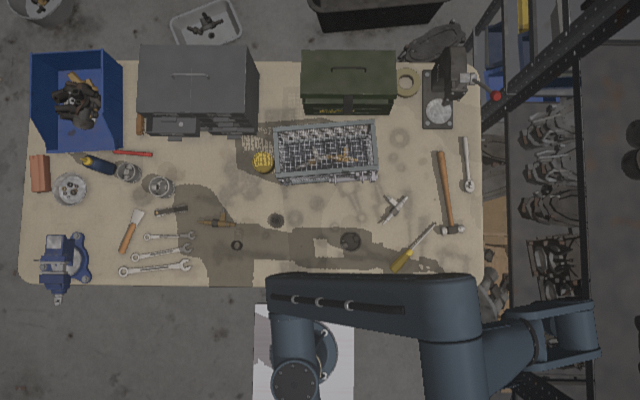

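Side: the cage spans about cols 225–308, rows 165–275. Top: the cage spans about cols 273–380, rows 120–185, with the bolt along the front near row 182. I'll enlarge both.

Run:
```python
import cv2,numpy as np
a=cv2.imread("pics/side0.png")[155:285,215:325];b=cv2.imread("pics/top0.png")[112:197,262:392]
a=cv2.resize(a,None,fx=5.4/1.2,fy=4.5,interpolation=cv2.INTER_CUBIC)
b=cv2.resize(b,None,fx=6,fy=6,interpolation=cv2.INTER_CUBIC)
cv2.imwrite("pics/side0c.png",a);cv2.imwrite("pics/top0c.png",b)
```

```text
(no output)
```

View pics/side0c.png

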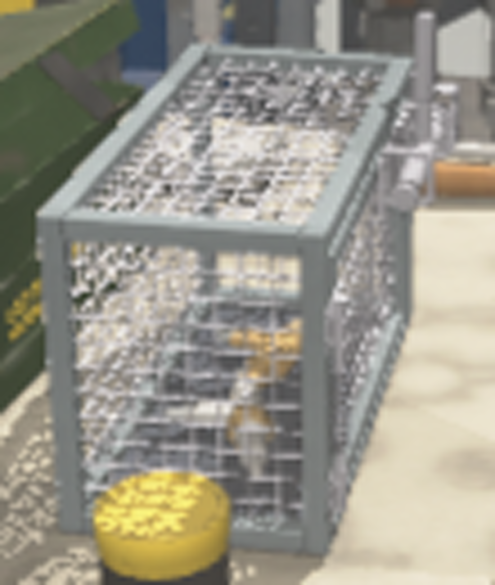

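View pics/top0c.png

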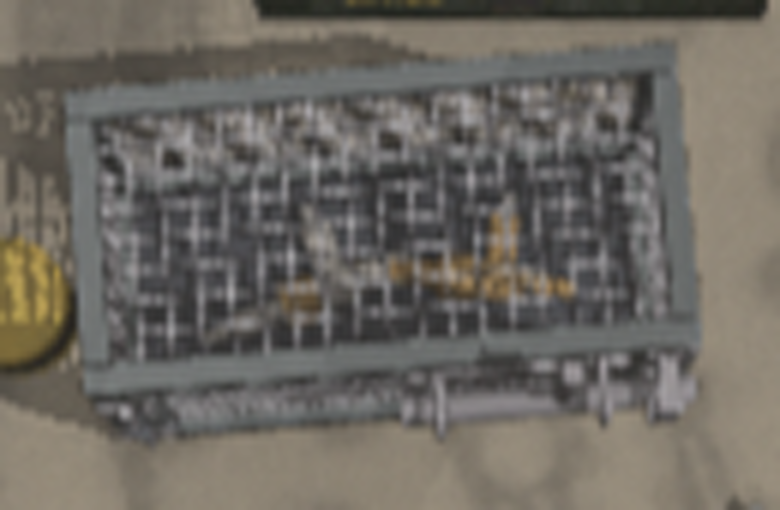

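```bash
cat > h.py <<'E'
import numpy as np,cv2
from station import manip
from scipy.optimize import least_squares
C={n:manip.calibration(n) for n in("side","top")}
def proj(n,P):
    c=C[n];M=np.linalg.inv(np.array(c["cam_to_world"]));p=np.atleast_2d(P)@M[:3,:3].T+M[:3,3]
    return np.c_[c["fx"]*p[:,0]/p[:,2]+c["cx"],c["fy"]*p[:,1]/p[:,2]+c["cy"]]
def T(v,P):
    x,y,a=v;P=np.atleast_2d(P);c,s=np.cos(a),np.sin(a)
    return np.c_[x+c*P[:,0]-s*P[:,1],y+s*P[:,0]+c*P[:,1],P[:,2]]
E
python3 - <<'E'
from h import *
np.set_printoptions(precision=4,suppress=True)
f=lambda u,s,o:(np.array(u)+.5)/s-.5+np.array(o)
# order BL BR FR FL
K=np.array([[.075,.15,.19],[.075,-.15,.19],[-.075,-.15,.19],[-.075,.15,.19]])
t=f([[68,95],[675,42],[697,345],[85,393]],6,[262,112])
s=f([[38,217],[200,45],[412,58],[325,240]],4.5,[215,155])
r=lambda v:np.r_[(proj("top",T(v,K))-t).ravel(),(proj("side",T(v,K))-s).ravel()]
for w in("both","top","side"):
    g={"both":r,"top":lambda v:r(v)[:8],"side":lambda v:r(v)[8:]}[w]
    o=least_squares(g,[.5,-.05,0.]);print(w,o.x,o.fun.round(1))
    if w=="both":v=o.x
print("hinge?",T(v,[-.075,.125,.15]))
# triangulate handle top: side px ray, intersect z=.239
def ray(n,uv,z):
    c=C[n];M=np.array(c["cam_to_world"]);d=M[:3,:3]@[(uv[0]-c["cx"])/c["fx"],(uv[1]-c["cy"])/c["fy"],1];return M[:3,3]+d*(z-M[2,3])/d[2]
h=ray("side",f([425,14],4.5,[215,155]),.239);print("handle top",h,(proj("top",h)[0]-[262,112]+.5)*6)
d=h-[v[0],v[1],0];c_,s_=np.cos(v[2]),np.sin(v[2]);print("cage frame",c_*d[0]+s_*d[1],-s_*d[0]+c_*d[1])
E
```

```text
both [ 0.619  -0.0666  0.0891] [-1.2 -1.  -0.1 -0.1  0.8  0.  -0.8  0.1 -0.1 -0.5 -1.  -0.6  1.7 -0.6
  0.6 -1.1]
top [ 0.6183 -0.0676  0.0907] [-1.  -0.7  0.2  0.1  1.1  0.2 -0.4  0.4]
side [ 0.6184 -0.0629  0.089 ] [-0.6  0.1 -1.3 -0.2  1.6 -0.2  0.4 -0.4]
hinge? [[0.5332 0.0512 0.15  ]]
handle top [ 0.5377 -0.1537  0.239 ] [563.1754 370.2026]
cage frame -0.08873898943193614 -0.07953420163119158
```

```bash
cat >> h.py <<'E'
from scipy.spatial.transform import Rotation as R
v=np.array([.619,-.0666,.0895])
def state():
    s=manip.sense();r=R.from_quat(s["tool_rot"]);e=r.as_matrix()
    print("t",round(s["t"],2),"tcp",s["tcp_pos"].round(4),"F",s["force"].round(1),"gap",round(s["finger_gap"]*85.4,1))
    c=R.from_euler("z",v[2]);o=np.array([v[0],v[1],0])
    print("cage tcp mm",(c.inv().apply(s["tcp_pos"]-o)*1e3).round(1),"Fcage",c.inv().apply(s["force"]).round(1),"tool x ang",np.degrees(np.arctan2(e[1,0],e[0,0])).round(2),"tilt",e[:,2].round(3))
    return s,r
def to(pc):
    s,r=state();print("shift tool mm",(r.inv().apply(T(v,pc)[0]-s["tcp_pos"])*1e3).round(1))
E
python3 - <<'E'
from h import *
to([-.091,-.086,.28]);print(T(v,[-.091,-.086,.28]))
for n in C: print(n,proj(n,T(v,[[-.091,-.086,.239],[-.091,-.086,.19]])))
E
```

```text
t 0.1 tcp [ 0.1767 -0.5988  0.2304] F [-0.9  1.  -0. ] gap 85.3
cage tcp mm [-488.  -490.5  230.4] Fcage [-0.8  1.1 -0. ] tool x ang 16.43 tilt [-0.     0.002 -1.   ]
shift tool mm [ 468.7 -319.   -48.8]
[[ 0.53605095 -0.16038942  0.28      ]]
side [[310.21190928 157.1087366 ]
 [310.0018723  174.09807541]]
top [[357.75276923 173.80586061]
 [356.90939294 176.26620692]]
```

{"name": "send_rows", "arguments": {"motion": [{"gripper": 85, "travel": [0, 0, -25], "rotation": [0, 0, 5.65]}, {"gripper": 85, "travel": [0, 0, -25], "rotation": [0, 0, 5.65]}, {"gripper": 85, "travel": [0, 0, -10], "rotation": [0, 0, 0]}, {"gripper": 85, "travel": [0, 0, 0], "rotation": [0, 0, 0]}], "newtons": 20}}

```text
t: 0.43
tcp_pos: [0.1771, -0.601, 0.2941]
tool_rot: [0.999, 0.046, 0.0, 0.003]
force: [-0.1, -0.0, 0.6]
finger_gap: 0.998
```

```bash
python3 -c "
from h import *
to([-.091,-.086,.28])"
```

```text
t 0.43 tcp [ 0.1771 -0.601   0.2941] F [-0.1 -0.   0.6] gap 85.2
cage tcp mm [-487.9 -492.8  294.1] Fcage [-0.1 -0.   0.6] tool x ang 5.28 tilt [ 0.001 -0.006 -1.   ]
shift tool mm [ 398.  -405.8   11.7]
```

{"name": "send_rows", "arguments": {"motion": [{"gripper": 85, "travel": [15, -15, 0], "rotation": [0, 0, 0]}, {"gripper": 85, "travel": [25, -25, 0], "rotation": [0, 0, 0]}, {"gripper": 85, "travel": [30, -30, 0], "rotation": [0, 0, 0]}, {"gripper": 85, "travel": [30, -30, 0], "rotation": [0, 0, 0]}, {"gripper": 85, "travel": [30, -30, 0], "rotation": [0, 0, 0]}, {"gripper": 85, "travel": [30, -30, 0], "rotation": [0, 0, 0]}, {"gripper": 85, "travel": [30, -30, 0], "rotation": [0, 0, 0]}, {"gripper": 85, "travel": [30, -30, 0], "rotation": [0, 0, 0]}, {"gripper": 85, "travel": [30, -30, 0], "rotation": [0, 0, 0]}, {"gripper": 85, "travel": [20, -20, 0], "rotation": [0, 0, 0]}, {"gripper": 85, "travel": [10, -10, 0], "rotation": [0, 0, 0]}, {"gripper": 85, "travel": [0, 0, 0], "rotation": [0, 0, 0]}]}}

```text
t: 1.43
tcp_pos: [0.4282, -0.296, 0.2898]
tool_rot: [0.999, 0.048, -0.001, -0.002]
force: [1.4, 0.2, -0.1]
finger_gap: 1.002
```

```bash
python3 -c "
from h import *
to([-.091,-.086,.28])"
```

```text
t 1.43 tcp [ 0.4282 -0.296   0.2898] F [ 1.4  0.2 -0.1] gap 85.6
cage tcp mm [-210.6 -211.4  289.8] Fcage [ 1.4  0.1 -0.1] tool x ang 5.52 tilt [-0.001  0.003 -1.   ]
shift tool mm [ 120.4 -124.5   10.1]
```

{"name": "send_rows", "arguments": {"motion": [{"gripper": 85, "travel": [20, -20, 0], "rotation": [0, 0, 0]}, {"gripper": 85, "travel": [25, -25, 0], "rotation": [0, 0, 0]}, {"gripper": 85, "travel": [25, -25, 0], "rotation": [0, 0, 0]}, {"gripper": 85, "travel": [25, -25, 0], "rotation": [0, 0, 0]}, {"gripper": 85, "travel": [15, -19, 0], "rotation": [0, 0, 0]}, {"gripper": 85, "travel": [10, -10, 10], "rotation": [0, 0, 0]}, {"gripper": 85, "travel": [0, 0, 0], "rotation": [0, 0, 0]}, {"gripper": 85, "travel": [0, 0, 0], "rotation": [0, 0, 0]}]}}

```text
t: 2.1
tcp_pos: [0.5347, -0.1653, 0.2797]
tool_rot: [0.999, 0.046, -0.002, -0.001]
force: [-0.0, 0.0, -0.1]
finger_gap: 0.998
```

```bash
python3 -c "
from h import *
to([-.091,-.086,.28])
a=manip.snapshot('side')[:,:,::-1];b=manip.snapshot('top')[:,:,::-1]
cv2.imwrite('pics/c1.png',np.hstack([cv2.resize(a[90:230,255:365],None,fx=3.6,fy=3.6,interpolation=2),cv2.resize(b[110:250,290:400],None,fx=3.6,fy=3.6,interpolation=2)]))
print(proj('side',manip.sense()['tcp_pos']))"
```

```text
t 2.1 tcp [ 0.5347 -0.1653  0.2797] F [-0.   0.  -0.1] gap 85.2
cage tcp mm [-92.8 -90.8 279.7] Fcage [-0.   0.  -0.1] tool x ang 5.25 tilt [-0.003  0.001 -1.   ]
shift tool mm [ 1.8 -4.8 -0.3]
[[311.34563466 141.68964277]]
```

View pics/c1.png

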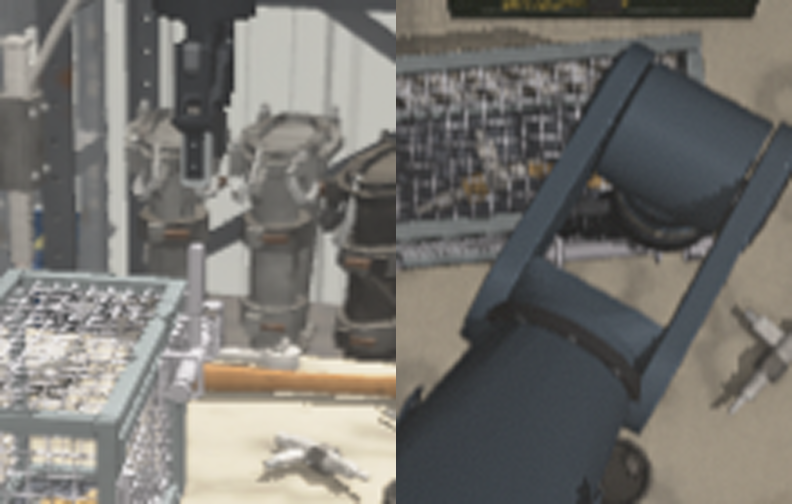

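{"name": "send_rows", "arguments": {"motion": [{"gripper": 85, "travel": [3.5, -4.5, 0], "rotation": [0, 0, 0]}, {"gripper": 85, "travel": [0, 0, 15], "rotation": [0, 0, 0]}, {"gripper": 85, "travel": [0, 0, 20], "rotation": [0, 0, 0]}, {"gripper": 85, "travel": [0, 0, 20], "rotation": [0, 0, 0]}, {"gripper": 85, "travel": [0, 0, 15], "rotation": [0, 0, 0]}, {"gripper": 85, "travel": [0, 0, 10], "rotation": [0, 0, 0]}, {"gripper": 85, "travel": [0, 0, 3], "rotation": [0, 0, 0]}, {"gripper": 50, "travel": [0, 0, 0], "rotation": [0, 0, 0]}, {"gripper": 40, "travel": [0, 0, 0], "rotation": [0, 0, 0]}, {"gripper": 30, "travel": [0, 0, 0], "rotation": [0, 0, 0]}, {"gripper": 30, "travel": [0, 0, 0], "rotation": [0, 0, 0]}], "newtons": 20}}

```text
t: 3.12
tcp_pos: [0.5394, -0.1609, 0.1994]
tool_rot: [0.999, 0.045, 0.001, 0.001]
force: [0.3, -0.1, 1.1]
finger_gap: 0.451
```

```bash
python3 -c "
from h import *
to([-.089,-.086,.197])
a=manip.snapshot('side')[:,:,::-1]
cv2.imwrite('pics/c2.png',cv2.resize(a[120:220,270:350],None,fx=6,fy=6,interpolation=2))"
```

```text
t 3.12 tcp [ 0.5394 -0.1609  0.1994] F [ 0.3 -0.1  1.1] gap 38.5
cage tcp mm [-87.7 -86.8 199.4] Fcage [ 0.3 -0.1  1.1] tool x ang 5.14 tilt [ 0.002 -0.001 -1.   ]
shift tool mm [-1.3 -0.8  2.4]
```

View pics/c2.png

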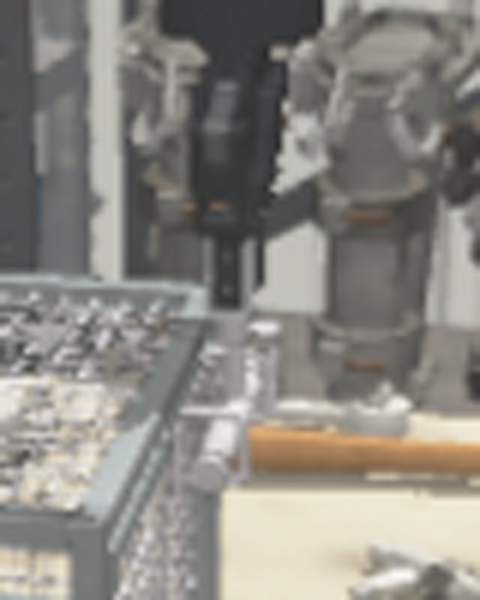

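The left finger (cols 210–245) covers the handle, whose lower part shows at about col 230, so they line up. I'll close gently now.

{"name": "send_rows", "arguments": {"motion": [{"gripper": 30, "travel": [-1, 0, 2], "rotation": [0, 0, 0]}, {"gripper": 26, "travel": [0, 0, 0], "rotation": [0, 0, 0]}, {"gripper": 22, "travel": [0, 0, 0], "rotation": [0, 0, 0]}, {"gripper": 19, "travel": [0, 0, 0], "rotation": [0, 0, 0]}, {"gripper": 17, "travel": [0, 0, 0], "rotation": [0, 0, 0]}, {"gripper": 17, "travel": [0, 0, 0], "rotation": [0, 0, 0]}], "newtons": 20}}

```text
t: 3.67
tcp_pos: [0.5374, -0.1585, 0.1964]
tool_rot: [0.999, 0.045, -0.0, -0.002]
force: [-0.4, 6.2, 3.6]
finger_gap: 0.199
```

```bash
python3 -c "
from h import *
to([-.089,-.086,.197])"
```

```text
t 3.67 tcp [ 0.5374 -0.1585  0.1964] F [-0.4  6.2  3.6] gap 17.0
cage tcp mm [-89.5 -84.2 196.4] Fcage [0.2 6.2 3.6] tool x ang 5.11 tilt [-0.001  0.004 -1.   ]
shift tool mm [ 0.5  1.8 -0.6]
```

{"name": "send_rows", "arguments": {"motion": [{"gripper": 17, "travel": [0, -2, 0], "rotation": [0, 0, 0]}, {"gripper": 17, "travel": [0, -1.5, 0], "rotation": [0, 0, 0]}, {"gripper": 15, "travel": [0, 0, 0], "rotation": [0, 0, 0]}, {"gripper": 13, "travel": [0, 0, 0], "rotation": [0, 0, 0]}, {"gripper": 10, "travel": [0, 0, 0], "rotation": [0, 0, 0]}, {"gripper": 10, "travel": [0, 0, 0], "rotation": [0, 0, 0]}], "newtons": 20}}

```text
t: 4.17
tcp_pos: [0.5375, -0.1569, 0.1964]
tool_rot: [0.999, 0.045, 0.0, -0.0]
force: [0.3, 2.6, 1.4]
finger_gap: 0.158
```

```bash
python3 -c "
from h import *
to([-.089,-.086,.197])"
```

```text
t 4.17 tcp [ 0.5375 -0.1569  0.1964] F [0.3 2.6 1.4] gap 13.5
cage tcp mm [-89.3 -82.7 196.4] Fcage [0.5 2.6 1.4] tool x ang 5.12 tilt [ 0.     0.001 -1.   ]
shift tool mm [ 0.3  3.3 -0.6]
```

{"name": "send_rows", "arguments": {"motion": [{"gripper": 8, "travel": [0, 0, 0], "rotation": [0, 0, 0]}, {"gripper": 8, "travel": [0, -1, 0], "rotation": [0, 0, 0]}, {"gripper": 8, "travel": [0, 0, -2], "rotation": [0, 0, 0]}, {"gripper": 8, "travel": [0, 0, -2], "rotation": [0, 0, 0]}, {"gripper": 8, "travel": [0, 0, -2], "rotation": [0, 0, 0]}, {"gripper": 8, "travel": [0, 0, -2], "rotation": [0, 0, 0]}, {"gripper": 8, "travel": [0, 0, 0], "rotation": [0, 0, 0]}, {"gripper": 8, "travel": [0, 0, 0], "rotation": [0, 0, 0]}], "newtons": 60}}

```text
t: 4.83
tcp_pos: [0.5374, -0.1565, 0.2044]
tool_rot: [0.999, 0.045, 0.0, 0.0]
force: [0.6, -0.9, -2.6]
finger_gap: 0.147
```

```bash
python3 -c "
from h import *
to([-.089,-.086,.204])"
```

```text
t 4.83 tcp [ 0.5374 -0.1565  0.2044] F [ 0.6 -0.9 -2.6] gap 12.6
cage tcp mm [-89.3 -82.2 204.4] Fcage [ 0.5 -1.  -2.6] tool x ang 5.13 tilt [ 0. -0. -1.]
shift tool mm [0.3 3.8 0.4]
```

{"name": "send_rows", "arguments": {"motion": [{"gripper": 8, "travel": [0, -2, 0], "rotation": [0, 0, 0]}, {"gripper": 8, "travel": [0, -2, 0], "rotation": [0, 0, 0]}, {"gripper": 8, "travel": [0, -2, 0], "rotation": [0, 0, 0]}, {"gripper": 8, "travel": [0, -2, 0], "rotation": [0, 0, 0]}, {"gripper": 8, "travel": [0, -2, 0], "rotation": [0, 0, 0]}, {"gripper": 8, "travel": [0, 0, 0], "rotation": [0, 0, 0]}]}}

```text
t: 5.33
tcp_pos: [0.5363, -0.1455, 0.2043]
tool_rot: [0.999, 0.045, -0.0, -0.0]
force: [0.7, 0.2, -2.7]
finger_gap: 0.15
```

```bash
python3 -c "
from h import *
to([-.089,-.086,.204])"
```

```text
t 5.33 tcp [ 0.5363 -0.1455  0.2043] F [ 0.7  0.2 -2.7] gap 12.8
cage tcp mm [-89.4 -71.2 204.3] Fcage [ 0.8  0.2 -2.7] tool x ang 5.15 tilt [-0.     0.001 -1.   ]
shift tool mm [ 0.4 14.8  0.3]
```

Free of the lip: 11 mm drawn with hardly any force. Drawing on to about 39 mm.

{"name": "send_rows", "arguments": {"motion": [{"gripper": 8, "travel": [0, -4, 0], "rotation": [0, 0, 0]}, {"gripper": 8, "travel": [0, -4, 0], "rotation": [0, 0, 0]}, {"gripper": 8, "travel": [0, -4, 0], "rotation": [0, 0, 0]}, {"gripper": 8, "travel": [0, -4, 0], "rotation": [0, 0, 0]}, {"gripper": 8, "travel": [0, -4, 0], "rotation": [0, 0, 0]}, {"gripper": 8, "travel": [0, -4, 0], "rotation": [0, 0, 0]}, {"gripper": 8, "travel": [0, -4, 0], "rotation": [0, 0, 0]}, {"gripper": 8, "travel": [0, 0, 0], "rotation": [0, 0, 0]}, {"gripper": 8, "travel": [0, 0, 0], "rotation": [0, 0, 0]}]}}

```text
t: 6.08
tcp_pos: [0.5337, -0.1171, 0.2042]
tool_rot: [0.999, 0.045, -0.0, -0.001]
force: [-0.4, 1.4, -3.3]
finger_gap: 0.147
```

```bash
python3 -c "
from h import *
to([-.089,-.086,.204])"
```

```text
t 6.08 tcp [ 0.5337 -0.1171  0.2042] F [-0.4  1.4 -3.3] gap 12.5
cage tcp mm [-89.5 -42.7 204.2] Fcage [-0.3  1.4 -3.3] tool x ang 5.15 tilt [-0.001  0.002 -1.   ]
shift tool mm [ 0.5 43.3  0.1]
```

{"name": "send_rows", "arguments": {"motion": [{"gripper": 8, "travel": [-3.75, -0.45, 0], "rotation": [0, 0, 1.2]}, {"gripper": 8, "travel": [-3.75, -0.45, 0], "rotation": [0, 0, 1.2]}, {"gripper": 8, "travel": [-3.75, -0.45, 0], "rotation": [0, 0, 1.2]}, {"gripper": 8, "travel": [-3.75, -0.45, 0], "rotation": [0, 0, 1.2]}, {"gripper": 8, "travel": [-3.75, -0.45, 0], "rotation": [0, 0, 1.2]}, {"gripper": 8, "travel": [0, 0, 0], "rotation": [0, 0, 0]}]}}

```text
t: 6.58
tcp_pos: [0.5145, -0.1171, 0.2044]
tool_rot: [1.0, -0.008, -0.0, 0.0]
force: [3.0, 1.1, -3.4]
finger_gap: 0.147
```

```bash
python3 -c "
from h import *
s,r=state();print(s['q'].round(2))"
```

```text
t 6.58 tcp [ 0.5145 -0.1171  0.2044] F [ 3.   1.1 -3.4] gap 12.5
cage tcp mm [-108.6  -41.   204.4] Fcage [ 3.1  0.8 -3.4] tool x ang -0.97 tilt [-0. -0. -1.]
[-0.44  0.43  1.71 -0.    1.    1.15]
```

The pull is 3.1 N, which matches the spring torque, so the gate is following.

{"name": "send_rows", "arguments": {"motion": [{"gripper": 8, "travel": [-3.75, -0.45, 0], "rotation": [0, 0, 1.2]}, {"gripper": 8, "travel": [-3.75, -0.45, 0], "rotation": [0, 0, 1.2]}, {"gripper": 8, "travel": [-3.75, -0.45, 0], "rotation": [0, 0, 1.2]}, {"gripper": 8, "travel": [-3.75, -0.45, 0], "rotation": [0, 0, 1.2]}, {"gripper": 8, "travel": [-3.75, -0.45, 0], "rotation": [0, 0, 1.2]}, {"gripper": 8, "travel": [-3.75, -0.45, 0], "rotation": [0, 0, 1.2]}, {"gripper": 8, "travel": [-3.75, -0.45, 0], "rotation": [0, 0, 1.2]}, {"gripper": 8, "travel": [-3.75, -0.45, 0], "rotation": [0, 0, 1.2]}, {"gripper": 8, "travel": [-3.75, -0.45, 0], "rotation": [0, 0, 1.2]}, {"gripper": 8, "travel": [-3.75, -0.45, 0], "rotation": [0, 0, 1.2]}, {"gripper": 8, "travel": [-3, -0.4, 0], "rotation": [0, 0, 1]}, {"gripper": 8, "travel": [0, 0, 0], "rotation": [0, 0, 0]}]}}

```text
t: 7.58
tcp_pos: [0.4748, -0.1071, 0.2043]
tool_rot: [0.993, -0.121, -0.0, -0.0]
force: [3.6, -2.8, -3.6]
finger_gap: 0.151
```

{"name": "send_rows", "arguments": {"motion": [{"gripper": 8, "travel": [0, 0, 0], "rotation": [0, 0, 0]}, {"gripper": 8, "travel": [0, 0, 0], "rotation": [0, 0, 0]}, {"gripper": 8, "travel": [0, 0, 0], "rotation": [0, 0, 0]}, {"gripper": 8, "travel": [0, 0, 0], "rotation": [0, 0, 0]}, {"gripper": 8, "travel": [0, 0, 0], "rotation": [0, 0, 0]}]}}

```text
t: 8.0
tcp_pos: [0.4758, -0.1073, 0.2043]
tool_rot: [0.993, -0.121, 0.0, -0.0]
force: [4.5, -2.2, -2.7]
finger_gap: 0.149
```

```bash
python3 -c "
from h import *
s,r=state();print(s['qd'].round(3))
a=manip.snapshot('side')[:,:,::-1];b=manip.snapshot('top')[:,:,::-1]
cv2.imwrite('pics/c3.png',np.hstack([cv2.resize(a[120:300,215:345],None,fx=3,fy=3,interpolation=2),cv2.resize(b[110:290,260:390],None,fx=3,fy=3,interpolation=2)]))
th=.33
for w in (16,25):
  for d in(178,174): print(proj('side',T(v,[[-.075,.136,.16],[-.075-.25*np.sin(th),.136-.25*np.cos(th),.16]])))"
```

```text
t 8.0 tcp [ 0.4758 -0.1073  0.2043] F [ 4.5 -2.2 -2.7] gap 12.7
cage tcp mm [-146.3  -27.8  204.3] Fcage [ 4.2 -2.6 -2.7] tool x ang -13.86 tilt [ 0.  0. -1.]
[ 0.001 -0.001 -0.     0.002 -0.001 -0.001]
[[288.76399859 216.4412943 ]
 [333.41578172 183.91933191]]
[[288.76399859 216.4412943 ]
 [333.41578172 183.91933191]]
[[288.76399859 216.4412943 ]
 [333.41578172 183.91933191]]
[[288.76399859 216.4412943 ]
 [333.41578172 183.91933191]]
```

View pics/c3.png

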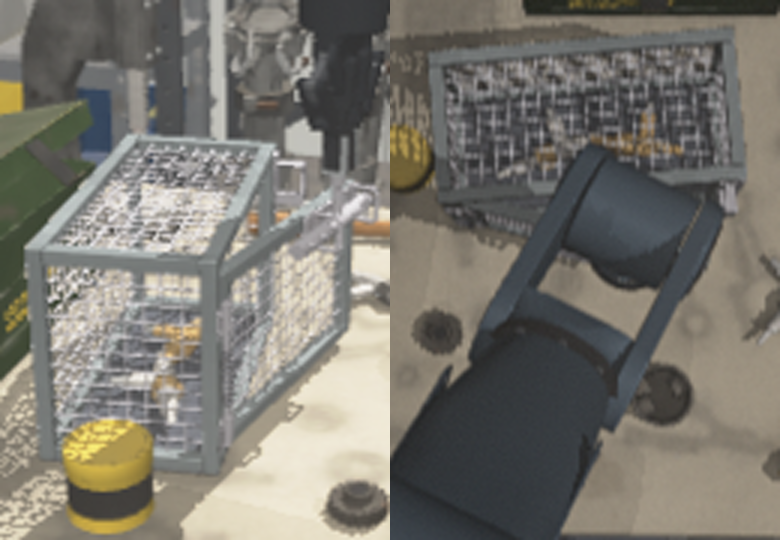

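The gate is clearly ajar. In the side view its free edge is at about (331, 187) px, where 0.33 rad would put it at col 333. The arm is still and the loose parts in view haven't moved, so I'm handing in.

```bash
python3 -c "
from h import *
state();print(manip.sign_off());state()"
```

```text
t 8.1 tcp [ 0.4758 -0.1073  0.2043] F [ 4.4 -1.7 -3.5] gap 12.4
cage tcp mm [-146.3  -27.8  204.3] Fcage [ 4.2 -2.  -3.5] tool x ang -13.87 tilt [ 0.  0. -1.]
the job is handed in; nothing more can be done
None
the job is handed in; nothing more can be done
```

The gate is ajar and the gripper is still holding it by the bolt handle. I handed the job in at 8.1 s, and no verdict was reported.

- **Bolt:** I gripped the handle from above, lifted it about 8 mm (felt weight about 3 N) and drew it back about 39 mm. It met no resistance beyond about 1.4 N, so it was not forced against the keeper.
- **Gate:** I swung it to about 0.32 rad, some 8 cm at the free edge, with the tool turning along with it.

**Last checks:**
- **Hold:** The arm was still, with a steady pull of about 4.2 N, which matches the spring. The grip was closed on the handle at about 12.5 mm; the bar is listed as 14 mm.
- **Gate angle:** The side picture put the free edge about 2 px short of where 0.33 rad would place it, which suggests about 0.31 rad.
- **Loose parts:** Those visible in the last pictures looked undisturbed. I did not measure their positions, and the screwdriver and the spring were out of view in that crop.
- **Bolt position:** I worked this out from the tool's travel and did not measure it directly.

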